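# Tip the packing block out of its fitted tray

## Task

Fetch the longer of the two steel packing blocks, which lies flush in its fitted wooden tray: press down its end at the thumb notch so that the other end tips up, and take it by the raised end. Set it down (do not drop it) flat on the dark marking-out plate, wholly on the plate and lying roughly along the plate's long side, and let go. Leave the shorter block in its pocket and do not shift the square, the punch or the spanner lying near by.

Things in the scene. Friction and masses are not known exactly. Their poses are not given: they have to be found in the camera images.
- block: The longer packing block: plain steel bar 84 x 40 x 12 mm, about 0.3 kg (0.25 to 0.4). Origin at the centre of its underside; x along its 84 mm length, y across its 40 mm width, z up through its 12 mm thickness. It starts in the tray with its x along the tray's x (its -x end over the well). Its 40 mm sides are the ones to grip.
- tray: Fixed wooden tray, 130 (x) x 134 (y) x 40 mm high; origin at the centre of its underside, z up. Two pockets side by side, long in x: the longer block's runs from x -44.7 to +43 mm at y 4 to 47 mm (clearance 1.5 mm at the sides, 1 at the +x end, 2.7 at the -x end), the shorter one's is made alike about y -31.5 mm. The blocks' tops are flush with the tray's top.
- notch_end (a point): Middle of the -x end of the longer block's pocket, at the tray's top (axes as the tray's). From here the thumb notch, 26 mm wide and 8 mm deep, runs out through the tray's rim in -x. Press the block's end just inside this point, towards +x; little force is needed.
- ledge_edge (a point): Middle of the edge the block rocks on (axes as the tray's, 12 mm below its top). From it to the pocket's +x end is the ledge the block rests on; to the -x end an open well 22 mm deeper. Pressed until its end meets the well's floor the block leans about 33 degrees and stays so, some 20 mm of its +x end wholly above the tray's top; left below about 25 degrees it may fall back.
- plate: Fixed dark cast-iron marking-out plate, flat top 170 (x) x 240 (y, the long side) mm, at height 30 mm. Origin at the centre of its underside, z up. The engineer's square and the punch lie on its +y part (beyond y = +25 mm); the half towards -y is free.
- small_block: The shorter steel packing block, 60 x 28 x 12 mm, flush in the tray's other pocket; stays there. Origin at the centre of its underside.
- square: Engineer's square lying on the plate: steel blade 110 x 22 x 3 mm along its x, dark stock 15 x 70 x 15 mm along its y at its +x end. Origin at underside level inside the L: blade 30 mm off to +y, stock 55 mm off to +x. Leave alone.
- punch: Centre punch, 90 mm long, 10 mm thick, lying along its x on the plate. Leave alone.
- wrench: Spanner, flat on the bench between tray and plate, about 180 mm long. Leave alone.
Things that resemble listed ones, but are neither listed nor needed, are in the scene too. Leave any red or yellow look-alike of the block alone.

How it is judged (in metres and radians):
On the way, in this order (a step that is already met when the one before it is completed fails the run):
1. the longer block is tipped up in its pocket, leaning by more than 10 degrees (angle between block's own z axis and vertical above 0.175 rad and x of block in the frame of tray between -0.02 and 0.02 m and y of block in the frame of tray between 0.0155 and 0.0355 m and z of block in the frame of tray between 0.015 and 0.045 m), for 0.2 s.
2. it is gripped and lifted clear of the tray (z of block in the frame of tray above 0.06 m and contact force between the fingers and block above 2 N), for 0.2 s.
At the end, for the whole second after the job is handed in: The longer block rests flat (within 5 degrees) on the marking-out plate, released and still, its centre within 67 mm (plate x) and 80 mm (plate y) of the plate's centre so that it lies wholly on it, its length within 17 degrees of the plate's long side; the shorter block is still in its pocket (x of block in the frame of plate between -0.067 and 0.067 m and y of block in the frame of plate between -0.08 and 0.08 m and z of block in the frame of plate between 0.027 and 0.034 m and angle between block's own z axis and vertical below 0.09 rad and angle between the x axis of block and the y axis of plate, either way round below 0.3 rad and contact force between block and plate above 1 N and linear speed of block below 0.01 m/s and angular speed of block below 0.1 rad/s and z of small_block in the frame of tray between 0.02 and 0.034 m); the robot touches nothing.
It fails at once if the block is dropped: not held by the fingers while over the plate and more than 40 mm above its top (x of block in the frame of plate between -0.067 and 0.067 m and y of block in the frame of plate between -0.08 and 0.08 m and z of block in the frame of plate above 0.07 m and contact force between the fingers and block below 0.05 N).
It fails at once if the shorter block is tipped or moved out of place by more than 15 mm (distance of small_block from where it was at the start of the episode above 0.015 m or angle between small_block's own z axis and vertical above 0.3 rad).
It fails at once if the square, the punch or the spanner is shifted by more than 25 mm (distance of any of square, punch, wrench from where it was at the start of the episode above 0.025 m).
It also fails if it takes over 48 s, if anything falls off the work surface, if the arm or the gripper's body presses on something with over 40 N, if the wrist force passes 120 N, or if a joint passes its speed limit or range.

## Robot

A 6-joint arm with a two-finger parallel gripper is mounted at the origin on the work surface. World frame = base frame: x ahead of the robot, y to its left, z up, the work surface at z = 0. Lengths are in m, angles in degrees, forces in N, time in s.
With the tool pointing down it reaches from about 0.3 to 0.75 m from the base axis. Payload 8.5 kg.
Tool frame: the origin (TCP) lies on the centre line of the jaws, within the pads' length; the fingertips stand env.tips_ahead ahead of it and the grasp point (between the pads) lies 8 mm behind it (env.tips_ahead is the distance from the TCP to the fingertips, in m); z points along the fingers, y is the direction in which the jaws open and shut (so a half turn about z gives the same grasp; the last joint's range is limited). The gripper opens to 85 mm and grips with 20 to 120 N. Pads are 22 mm wide; open, the fingers measure 114 mm over their backs; the gripper's body (76 mm by 85 mm) begins 54 mm behind the grasp point. The pads swing forward as they close: fully open they stand 13 mm farther back than shut.
Start: joints at [64.842, 21.807, 74.336, -0, 83.858, -12.336], TCP at [0.122, 0.536, 0.242] pointing down, gripper open.
Joint ranges: [-178.18, 178.18], [-50.72, 133.34], [12.68, 142.11], [-81.47, 261.47], [9.98, 163.14], [-165.26, 165.26]. Speed limits (degrees/s): [136.94, 136.94, 180, 180, 180, 180].

## Interface

Orientations are given as a 3x3 rotation matrix whose columns are the frame's x, y, z axes.
In Python, from rig import env gives the robot as it stands.
- The arm moves only by the tool servo_tool, never from a script. Its argument "commands" is a list of rows, each an object with "linear": the shift along the tool's x, y, z in mm, a list of three; "angular": the turn, a rotation vector about the tool's x, y, z in degrees, a list of three; "gripper": the opening, from -1 (shut) to 1 (fully open). In form: [{"linear": [x, y, z], "angular": [rx, ry, rz], "gripper": gripper}, ...]. A call has 1 to 20 rows; each row is the pose to reach, as a shift and turn from the pose commanded when the call began, along the tool's axes at that moment; what a row does not reach only later rows make up. A row lasts 1/10 s, in which the tool goes at most 50 mm and 8.59 degrees, less where a joint would pass 70% of its speed; a pose out of reach is approached as far as the arm can. A call with a gripper value outside its range is refused whole. The fingers move at their own pace and stop on an object; "force" is the grip in N (left out, the last holds). Time passes only in rows, so rows that repeat a pose let the fingers close. It gives the time, the measured TCP pose, the force and the opening at its end, in the units of the state.
- env.observe(): the state, without advancing time (a new reading comes with each control period).
- env.get_image(name): name is "side" or "top" or "wrist"; returns a dict with "frame" (420x560x3 uint8, blue, green, red), "fx", "fy", "cx", "cy" (pixels), "k1" (the pictures are not rectified: a ray, as slopes to the right and down, at radius r is drawn at 1 + k1 r^2 times it, then the intrinsics apply), "cam_to_world" (4x4, takes a point from camera to world coordinates); the wrist camera has in their place "T_tool_cam" (4x4, takes a point from camera to tool coordinates, whose origin is the TCP and whose axes are the flange's). Camera axes: x right, y up, looking along -z (the intrinsics and any distortion apply to the point x, -y, -z); pixel columns grow to the right and rows downward; lengths in m; the calibration is good to about 2 mm. A picture is of the moment at which its call begins: read the wrist's pose just before it. There is no depth.
- env.close_job(): hands the job in, once; it reports no verdict.
Trained networks look in a picture, given as the dict that the camera call returned (one of the last four; its "shot" number tells which), for a name from the list of things; names that differ only in an ending like _2 or _b are one class to them, and where a whole thing is asked for, a point or a joint stands for the part that bears it (a point fixed in the world has none). Each returns a list of dicts, best first, with "confidence" (0 to 1); they miss things now and then, are a little off and sometimes report something else, mostly with a low value. They report only what shows in the picture. A call takes as long as a camera call. They do not tell look-alikes from the thing itself.
- env.trace(picture, query): "pixels" (420x560 bool, what is visible of it) and "extent" ([left, top, right, bottom] in pixels, round what is visible of it).
The state is a dict: "time_s": time; "q": joint angles; "qvel": joint speeds; "joint_efforts": joint torques, N m; "position": TCP position; "tool_rot": TCP orientation; "ft_force": force on the tool from outside, world axes, zero at the start; "wrist_torque": the same for the moment, N m; "grip_width": finger opening in m.
Only numpy, scipy, OpenCV 4.12 (cv2) and the standard library are available. Lean on these libraries where they do the work, as an engineer would, in place of code of your own. Each camera call takes 0.05 s, during which the arm holds its last target.

## Working session

There is one attempt and no reset: what is moved stays moved. The work goes in short steps, Python scripts to look and compute and a tool call to move; the robot and the scene stay as the last step left them, time stands still between calls to the robot, and variables do not carry over. Pictures are saved under pics/ and viewed, and the job is handed in when it is done.

Besides the shell and the picture viewer there is one more tool, called after "Request:" by a JSON object that holds its "method" and its "body". servo_tool: Moves the arm, as the interface text tells. Its arguments: {"type":"object","properties":{"commands":{"type":"array","items":{"type":"object","properties":{"linear":{"type":"array","items":{"type":"number"}},"angular":{"type":"array","items":{"type":"number"}},"gripper":{"type":"number"}}}},"force":{"type":"number"}},"required":["commands"]}

```bash
ls; mkdir -p pics; python3 - <<'E'
from rig import env
import cv2,numpy as np
s=env.observe();print(s['time_s'],s['position'],s['tool_rot'],s['grip_width'],env.tips_ahead)
for n in ['top','side','wrist']:
    p=env.get_image(n);cv2.imwrite(f'pics/{n}0.png',p['frame'])
    print(n,p['fx'],p['fy'],p['cx'],p['cy'],p['k1'],p.get('cam_to_world',p.get('T_tool_cam')))
    for q in ['block','tray','plate','small_block']:
        for d in env.trace(p,q)[:4]: print(q,round(d['confidence'],2),d['extent'])
E
```

```text
pics
0.0 [0.12194108 0.5360312  0.24171183] [[-9.75067878e-01  2.21905979e-01 -6.07410907e-04]
 [ 2.21906605e-01  9.75067046e-01 -1.30932593e-03]
 [ 3.01719107e-04 -1.41147015e-03 -9.99998958e-01]] 0.08554872621794445 0.011
top 401.08240524823754 401.08240524823754 275.23469669625075 215.87800608553655 -0.002227259954546158 [[-0.01876505  0.99202907 -0.12460415  0.42163785]
 [-0.99981017 -0.01927212 -0.00286523  0.04839711]
 [-0.00524378  0.12452673  0.9922024   0.80292913]
 [ 0.          0.          0.          1.        ]]
block 0.93 [145.7, 103.0, 188.6, 147.1]
block 0.91 [91.6, 200.2, 124.4, 245.6]
block 0.86 [164.3, 183.4, 201.1, 229.0]
block 0.57 [116.7, 300.5, 165.5, 328.7]
tray 0.57 [150.0, 173.3, 242.6, 256.2]
plate 0.59 [341.3, 149.5, 483.4, 267.1]
plate 0.17 [197.4, 201.8, 223.4, 232.7]
small_block 0.8 [197.5, 200.9, 224.0, 235.7]
side 383.47474738560487 383.47474738560487 276.20261575070975 208.64134936786823 -0.10017501313870296 [[-0.93314693  0.22545177 -0.28001482  0.29783101]
 [-0.3589989  -0.54348576  0.75877732  0.68859753]
 [ 0.01888363  0.80857574  0.588089    0.56749332]
 [ 0.          0.          0.          1.        ]]
block 0.84 [310.1, 336.1, 347.9, 384.4]
block 0.81 [188.5, 336.6, 240.4, 381.0]
block 0.74 [141.8, 258.5, 169.0, 296.1]
block 0.73 [216.8, 259.2, 259.9, 291.5]
tray 0.81 [202.8, 237.2, 300.9, 321.0]
plate 0.74 [259.0, 148.9, 358.2, 203.7]
small_block 0.64 [249.2, 249.7, 278.2, 272.9]
wrist 299.8780978832706 299.8780978832706 283.42366625966963 206.0446161518807 -0.0042685146398517984 [[ 3.24071084e-04  9.55999053e-01  2.93369570e-01  7.44170189e-02]
 [ 9.99999179e-01  5.38004749e-05 -1.27996922e-03  3.01943434e-04]
 [-1.23943279e-03  2.93369744e-01 -9.55998252e-01 -1.33659762e-01]
 [ 0.00000000e+00  0.00000000e+00  0.00000000e+00  1.00000000e+00]]
block 0.59 [180.0, 329.8, 205.1, 355.7]
```

View pics/top0.png

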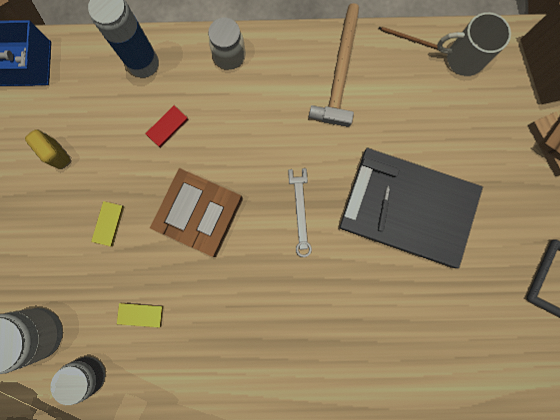

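View pics/side0.png

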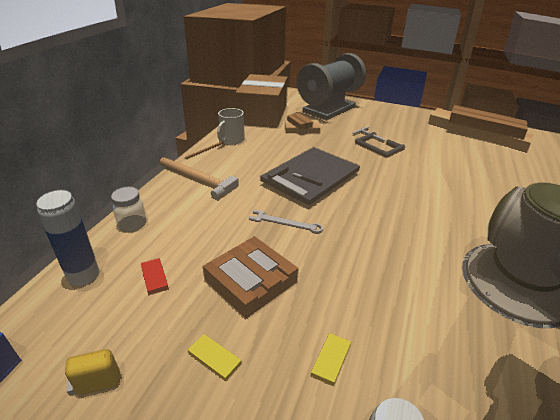

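```bash
python3 - <<'E'
import cv2
a=cv2.imread('pics/top0.png')
cv2.imwrite('pics/crop0.png',cv2.resize(a[150:280,140:270],None,fx=4.6,fy=4.6,interpolation=cv2.INTER_CUBIC))
E
```

```text
(no output)
```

View pics/crop0.png

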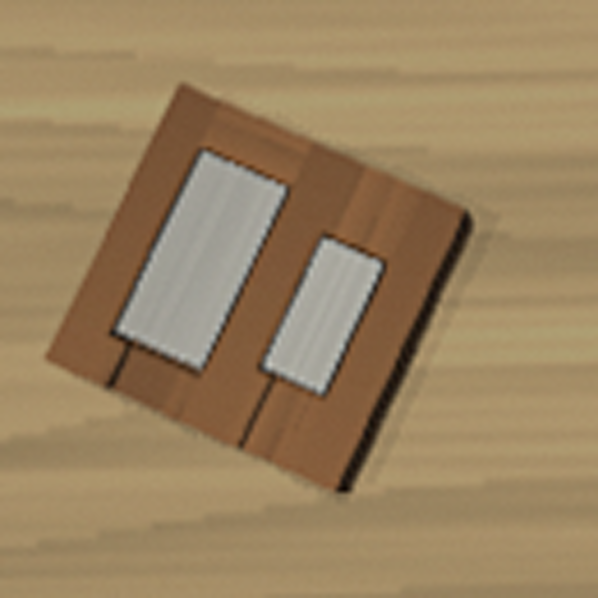

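The image shows the tray at about (196,213). The steel block in its left pocket, at (182,206), is the larger of the two steel ones, with 84 x 40 proportions. The smaller steel block is at (210,218). The red block at (167,126) and the yellow ones at (108,223) and (140,315) lie on the bench and are look-alikes. The notches are on the lower, robot-side edge. The plate is at (410,208), with the square and punch on its left part.

```bash
cat > h.py <<'E'
import numpy as np,cv2
from rig import env
def ray(p,px,T=None):
    px=np.atleast_2d(np.array(px,float)); T=p['cam_to_world'] if T is None else T
    d=np.stack([(px[:,0]-p['cx'])/p['fx'],(px[:,1]-p['cy'])/p['fy']],1)
    u=d.copy()
    for _ in range(10):
        u=d/(1+p['k1']*(u**2).sum(1,keepdims=True))
    v=np.c_[u[:,0],-u[:,1],-np.ones(len(u))]
    return T[:3,3],v@T[:3,:3].T
def toz(p,px,z,T=None):
    o,v=ray(p,px,T); return (o+v*((z-o[2])/v[:,2])[:,None])[:,:2]
def wristT(s,p):
    T=np.eye(4);T[:3,:3]=s['tool_rot'];T[:3,3]=s['position'];return T@p['T_tool_cam']
def proj(p,pts,T=None):
    T=p['cam_to_world'] if T is None else T
    c=(np.atleast_2d(pts)-T[:3,3])@T[:3,:3]
    u=np.c_[c[:,0]/-c[:,2],-c[:,1]/-c[:,2]]; u=u*(1+p['k1']*(u**2).sum(1,keepdims=True))
    return u*p['fx']+[p['cx'],p['cy']]
def rect(p,mask,z,T=None):
    c=max(cv2.findContours(mask.astype(np.uint8),cv2.RETR_EXTERNAL,cv2.CHAIN_APPROX_NONE)[0],key=len)[:,0]
    w=toz(p,c,z,T)
    (cx,cy),(a,b),_=r=cv2.minAreaRect((w*1000).astype(np.float32))
    B=cv2.boxPoints(r); e1=B[1]-B[0];e2=B[2]-B[1]
    e=e1 if np.linalg.norm(e1)>np.linalg.norm(e2) else e2
    ang=np.degrees(np.arctan2(e[1],e[0]))
    ang=(ang+90)%180-90
    return np.round([cx,cy,max(a,b),min(a,b),ang],1)
E
python3 - <<'E'
from h import *
for n in ['top','side']:
    p=env.get_image(n)
    for q,z in [('block',.04),('small_block',.04),('plate',.03),('tray',.04),('square',.033),('punch',.035),('wrench',.005)]:
        for d in env.trace(p,q)[:4]: print(n,q,round(d['confidence'],2),np.round(d['extent']),rect(p,d['pixels'],z))
    if n=='top':
        c=np.array([[182,83],[470,213],[47,357]])/4.6+[140,150]
        t=toz(p,c,.04);print(t,(t[1]+t[2])/2, t[1]-t[0],t[0]-t[2])
        e=np.array([(300,170),(245,448),(110,388)])
        print('plate corners',toz(p,[(367,148.5),(482,185),(459,267),(340,228)],.03))
E
```

```text
top block 0.93 [148. 104. 190. 147.] [701.5 261.4  83.7  45.1 -44.2]
top block 0.84 [ 93. 201. 121. 246.] [510.1 372.9  81.6  45.5 -14.4]
top block 0.75 [118. 302. 162. 328.] [338.2 305.6  85.5  42.3  83.5]
top block 0.58 [162. 183. 202. 228.] [540.5 226.2  85.4  42.8 -26.3]
top small_block 0.66 [198. 201. 224. 234.] [516.7 175.2  59.2  30.5 -25.1]
top plate 0.76 [342. 148. 484. 269.] [ 532.2 -214.5  240.9  173.2   69.8]
top tray 0.91 [151. 170. 243. 259.] [528.9 200.6 141.1 132.3  64.3]
top square 0.61 [347. 159. 397. 222.] [ 561.6 -137.   123.1   70.2  -20.5]
top punch 0.78 [379. 190. 388. 229.] [ 528.4 -159.8   82.4   10.7  -12.7]
top wrench 0.91 [286. 170. 311. 258.] [530.8  -1.9 176.2  38.2   4.6]
[[0.61501836 0.23527039]
 [0.5567517  0.11367622]
 [0.49947522 0.29022492]] [0.52811346 0.20195057] [-0.05826666 -0.12159416] [ 0.11554314 -0.05495454]
plate corners [[ 0.64973934 -0.13374358]
 [ 0.57173739 -0.35508603]
 [ 0.41360193 -0.29810216]
 [ 0.49265658 -0.07412206]]
side block 0.96 [188. 334. 240. 380.] [499.  405.9  84.9  41.  -16.5]
side block 0.8 [312. 333. 350. 385.] [329.8 341.   87.9  39.3  84.4]
side block 0.78 [139. 260. 170. 292.] [687.8 295.4  97.3  38.3 -44.5]
side block 0.67 [216. 259. 262. 290.] [536.2 231.3  91.7  40.6 -25.8]
side small_block 0.66 [250. 250. 277. 274.] [510.3 178.4  68.8  31.1 -26.6]
side small_block 0.64 [269. 162. 307. 197.] [ 572.2 -117.4  147.3   63.8  -49.2]
side plate 0.63 [263. 152. 359. 201.] [ 527.  -203.4  262.8  187.3   69.2]
side plate 0.51 [247. 251. 277. 272.] [515.1 169.8  67.5  29.6 -24.1]
side tray 0.72 [201. 238. 300. 319.] [520.2 219.2 156.6 155.2 -25.4]
side square 0.96 [263. 164. 306. 197.] [ 575.3 -125.5  151.7   69.9  -48.6]
side wrench 0.68 [252. 208. 322. 236.] [526.6   0.9 174.7  41.1   4.4]
```

```bash
cat >> h.py <<'E'
from scipy.spatial.transform import Rotation as Ro
def go(target,R=None):
    s=env.observe();R0=Ro.from_matrix(s['tool_rot']).as_matrix()
    print('t',s['time_s'],'lin',np.round(R0.T@(np.array(target)-s['position'])*1000,1),'ang',np.round(Ro.from_matrix(R0.T@(R if R is not None else R0)).as_rotvec(degrees=True),2))
TA=-25.6
def Rtool(tilt=0,ta=None):
    # tool y = tray y, tool x ~ -tray x, z down; tilt>0: tool z leans to +tray x
    a=np.radians(TA if ta is None else ta);tx=np.array([np.cos(a),np.sin(a),0]);ty=np.array([-np.sin(a),np.cos(a),0]);t=np.radians(tilt)
    z=np.sin(t)*tx-np.cos(t)*np.array([0,0,1]);return np.stack([np.cross(ty,z),ty,z],1)
E
python3 -c "
from h import *
go([.48,.245,.20],Rtool())"
```

```text
t 1.55 lin [-413.7 -204.5   42.3] ang [-0.    0.   12.78]
```

Request:
{"method": "servo_tool", "body": {"commands": [{"linear":[-413.7,-204.5,42],"angular":[0,0,12.8],"gripper":-1},{"linear":[-413.7,-204.5,42],"angular":[0,0,12.8],"gripper":-1},{"linear":[-413.7,-204.5,42],"angular":[0,0,12.8],"gripper":-1},{"linear":[-413.7,-204.5,42],"angular":[0,0,12.8],"gripper":-1},{"linear":[-413.7,-204.5,42],"angular":[0,0,12.8],"gripper":-1},{"linear":[-413.7,-204.5,42],"angular":[0,0,12.8],"gripper":-1},{"linear":[-413.7,-204.5,42],"angular":[0,0,12.8],"gripper":-1},{"linear":[-413.7,-204.5,42],"angular":[0,0,12.8],"gripper":-1},{"linear":[-413.7,-204.5,42],"angular":[0,0,12.8],"gripper":-1},{"linear":[-413.7,-204.5,42],"angular":[0,0,12.8],"gripper":-1},{"linear":[-413.7,-204.5,42],"angular":[0,0,12.8],"gripper":-1},{"linear":[-413.7,-204.5,42],"angular":[0,0,12.8],"gripper":-1},{"linear":[-413.7,-204.5,42],"angular":[0,0,12.8],"gripper":-1},{"linear":[-413.7,-204.5,42],"angular":[0,0,12.8],"gripper":-1}]}}

```text
time_s: 2.95
position: [0.4791, 0.2461, 0.2007]
tool_rot: [[-0.902, 0.431, 0.0], [0.431, 0.902, 0.0], [-0.0, 0.0, -1.0]]
ft_force: [0.5, -0.6, -0.6]
grip_width: 0.0001
```

```bash
python3 - <<'E'
from h import *
s=env.observe();p=env.get_image('wrist');T=wristT(s,p)
print(s['position'],s['grip_width'],np.round(s['ft_force'],2));cv2.imwrite('pics/w1.png',p['frame'])
for q,z in [('block',.04),('small_block',.04)]:
    for d in env.trace(p,q)[:2]: print(q,round(d['confidence'],2),np.round(d['extent']),rect(p,d['pixels'],z,T))
np.savez('w1.npz',T=T,**{k:p[k] for k in('fx','cx','cy','fy','k1')})
E
```

```text
[0.47912547 0.24609753 0.20069167] 0.000122627661912356 [ 0.53 -0.61 -0.61]
block 0.71 [394. 111. 442. 198.] [504.3 377.8  77.7  40.1 -14.6]
block 0.62 [238.   0. 337.  56.] [340.8 315.7  78.3  39.1  84.3]
small_block 0.68 [222. 217. 257. 273.] [514.8 178.2  65.4  30.8 -25.3]
```

View pics/w1.png

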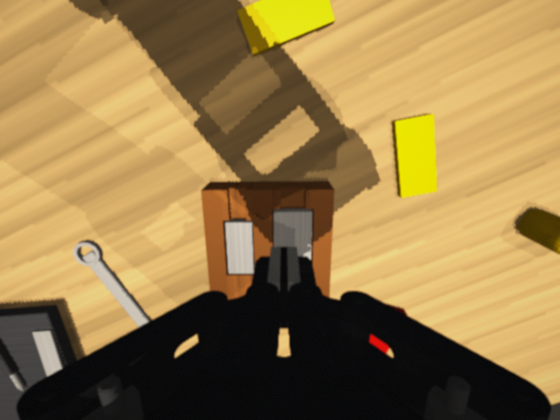

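```bash
python3 - <<'E'
from h import *
a=cv2.imread('pics/w1.png')
cv2.imwrite('pics/w1c.png',cv2.resize(a[170:310,190:350],None,fx=5,fy=4.2,interpolation=cv2.INTER_CUBIC))
E
```

```text
(no output)
```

View pics/w1c.png

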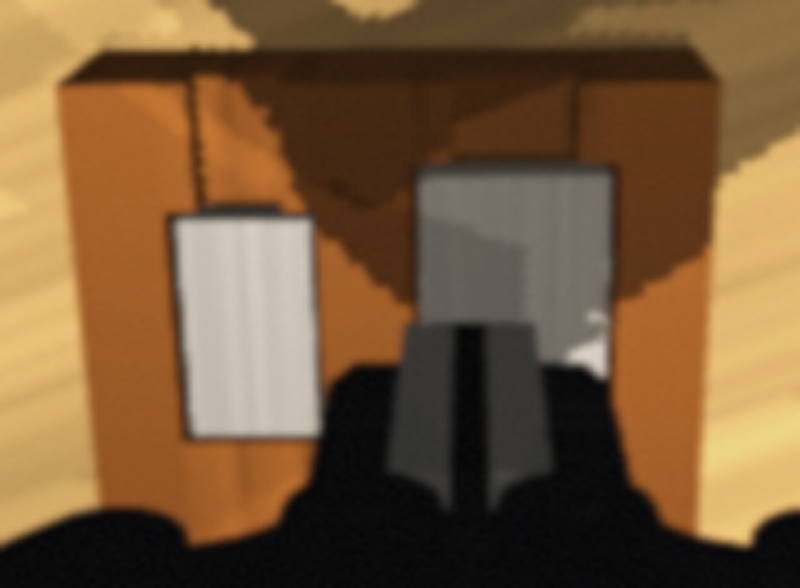

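```bash
python3 - <<'E'
from h import *
f=np.load('w1.npz');p={k:float(f[k]) for k in('fx','fy','cx','cy','k1')};T=f['T']
c=np.array([(417,170),(612,170),(62,83),(718,83),(172,216),(313,216),(320,436),(188,438)])/[5,4.2]+[190,170]-[.4,.4]
w=toz(p,c,.04,T)*1000
a=np.radians(-25.6);tx=np.array([np.cos(a),np.sin(a)]);ty=np.array([-tx[1],tx[0]])
t0=np.array([529,201.5])
for x in w: print(np.round(x,1),'tray',np.round([(x-t0)@tx,(x-t0)@ty],1))
def an(i,j): d=w[j]-w[i]; return np.degrees(np.arctan2(d[1],d[0]))-90
print(an(0,1),an(2,3),an(4,5))
E
```

```text
[493.  228.5] tray [-44.1   8.8]
[510.3 264.8] tray [-44.2  49. ]
[442.4 173.5] tray [-66.  -62.7]
[499.5 293. ] tray [-66.2  69.8]
[481.8 177.1] tray [-32.  -42.4]
[494.5 203.6] tray [-32.1 -13. ]
[549.7 176.9] tray [ 29.3 -13.2]
[537.7 150.4] tray [ 29.9 -42.4]
-25.524321873506096 -25.519176679455327 -25.52368937149126
```

```bash
sed -i 's/^TA=.*/TA=-25.52/' h.py; cat >> h.py <<'E'
_a=np.radians(TA);TX=np.array([np.cos(_a),np.sin(_a),0]);TY=np.array([-TX[1],TX[0],0]);TO=np.array([.5295,.2052,0])
def tr(x,y,z): return TO+TX*x/1000+TY*y/1000+np.array([0,0,z/1000])
E
python3 -c "
from h import *
print(tr(-30.5,25.5,0))
go(tr(-30.5,25.5,60),Rtool())"
```

```text
[0.5129618  0.24135229 0.        ]
t 3.1 lin [-32.   10.5 140.5] ang [ 0.01  0.01 -0.04]
```

Request:
{"method": "servo_tool", "body": {"commands": [{"linear":[-32,10.5,60],"angular":[0,0,0],"gripper":-1},{"linear":[-32,10.5,90],"angular":[0,0,0],"gripper":-1},{"linear":[-32,10.5,115],"angular":[0,0,0],"gripper":-1},{"linear":[-32,10.5,133],"angular":[0,0,0],"gripper":-1},{"linear":[-32,10.5,136],"angular":[0,0,0],"gripper":-1},{"linear":[-32,10.5,136],"angular":[0,0,0],"gripper":-1},{"linear":[-32,10.5,136],"angular":[0,0,0],"gripper":-1},{"linear":[-32,10.5,136],"angular":[0,0,0],"gripper":-1}]}}

```text
time_s: 3.9
position: [0.5139, 0.2409, 0.0655]
tool_rot: [[-0.902, 0.432, 0.002], [0.432, 0.902, 0.0], [-0.002, 0.001, -1.0]]
ft_force: [-0.2, -0.3, -0.3]
grip_width: -0.0002
```

```bash
python3 - <<'E'
from h import *
for n in['wrist','side']:
    p=env.get_image(n);a=p['frame']
    c=a[150:330,180:380] if n=='wrist' else a[200:340,170:330]
    cv2.imwrite(f'pics/{n}2.png',cv2.resize(c,None,fx=3.5,fy=3.5,interpolation=cv2.INTER_CUBIC))
go(tr(-30.5,25.5,60),Rtool())
E
```

```text
t 4.0 lin [0.9 0.2 5.2] ang [ 0.05  0.07 -0.09]
```

View pics/wrist2.png

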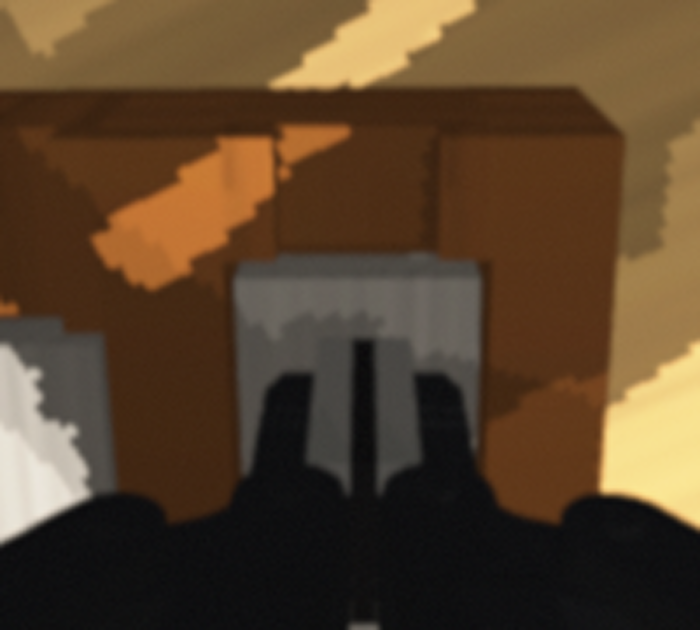

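View pics/side2.png

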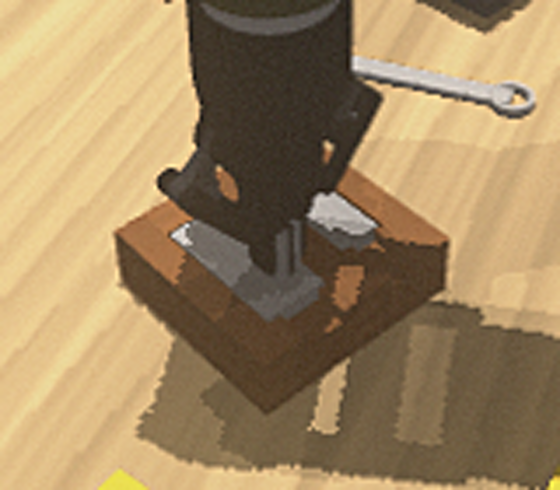

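Request:
{"method": "servo_tool", "body": {"commands": [{"linear":[0.8,0,5],"angular":[0,0,0],"gripper":-1},{"linear":[0.8,0,10],"angular":[0,0,0],"gripper":-1},{"linear":[0.8,0,13],"angular":[0,0,0],"gripper":-1},{"linear":[0.8,0,15],"angular":[0,0,0],"gripper":-1},{"linear":[0.8,0,17],"angular":[0,0,0],"gripper":-1},{"linear":[0.8,0,18.5],"angular":[0,0,0],"gripper":-1},{"linear":[0.8,0,18.5],"angular":[0,0,0],"gripper":-1}]}}

```text
time_s: 4.7
position: [0.5127, 0.241, 0.0456]
tool_rot: [[-0.902, 0.432, -0.0], [0.432, 0.902, -0.0], [0.0, -0.0, -1.0]]
ft_force: [-0.0, -0.1, -0.1]
grip_width: 0.0001
```

```bash
python3 - <<'E'
from h import *
for n in['wrist','side']:
    p=env.get_image(n);a=p['frame']
    c=a[150:330,180:380] if n=='wrist' else a[200:340,170:330]
    cv2.imwrite(f'pics/{n}3.png',cv2.resize(c,None,fx=3.5,fy=3.5,interpolation=cv2.INTER_CUBIC))
E
```

```text
(no output)
```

View pics/side3.png

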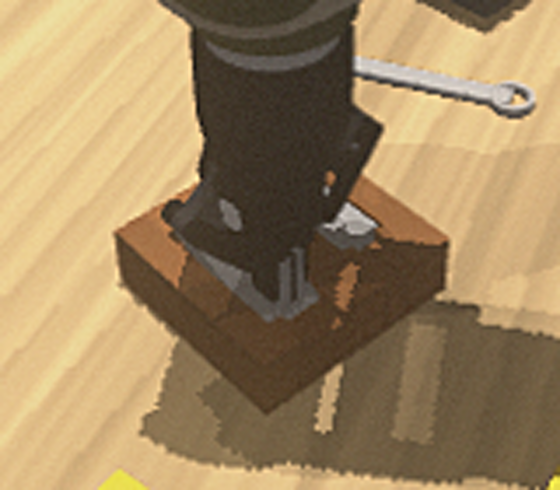

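View pics/wrist3.png

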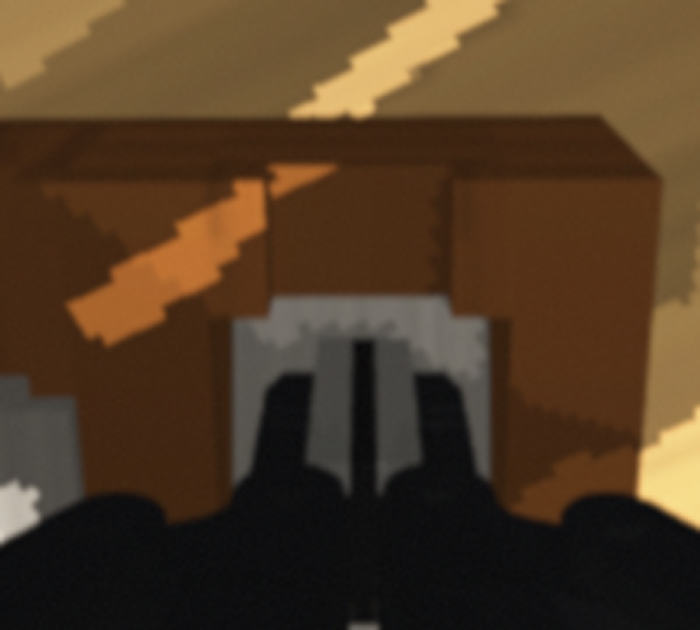

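Request:
{"method": "servo_tool", "body": {"commands": [{"linear":[0,0,1.5],"angular":[0,0,0],"gripper":-1},{"linear":[0,0,3],"angular":[0,0,0],"gripper":-1},{"linear":[0,0,4],"angular":[0,0,0],"gripper":-1},{"linear":[0,0,4],"angular":[0,0,0],"gripper":-1}]}}

```text
time_s: 5.2
position: [0.5126, 0.241, 0.0416]
tool_rot: [[-0.902, 0.432, -0.0], [0.432, 0.902, -0.0], [0.0, -0.0, -1.0]]
ft_force: [-0.3, 0.2, -0.4]
grip_width: -0.0
```

Request:
{"method": "servo_tool", "body": {"commands": [{"linear":[0,0,1],"angular":[0,0,0],"gripper":-1},{"linear":[0,0,2],"angular":[0,0,0],"gripper":-1},{"linear":[0,0,2],"angular":[0,0,0],"gripper":-1}]}}

```text
time_s: 5.5
position: [0.5129, 0.2411, 0.0401]
tool_rot: [[-0.902, 0.432, 0.001], [0.432, 0.902, 0.0], [-0.0, 0.0, -1.0]]
ft_force: [-0.9, -0.7, 2.4]
grip_width: 0.0
```

```bash
python3 - <<'E'
from h import *
for n in['wrist','side','top']:
    p=env.get_image(n);a=p['frame']
    c=a[150:330,180:380] if n=='wrist' else a[200:340,170:330]
    if n=='top': c=a[150:280,140:270]
    cv2.imwrite(f'pics/{n}4.png',cv2.resize(c,None,fx=3.5,fy=3.5,interpolation=cv2.INTER_CUBIC))
E
```

```text
(no output)
```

View pics/side4.png

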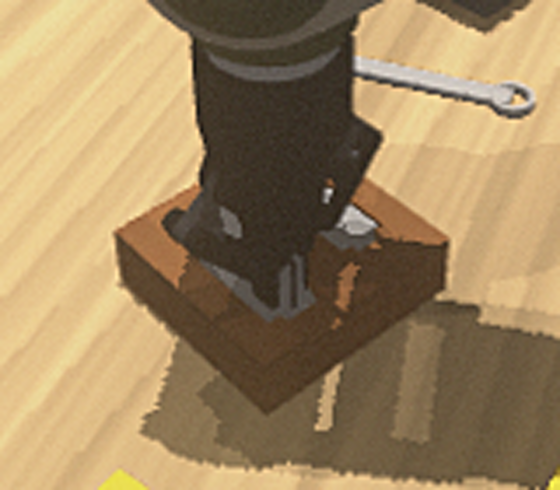

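View pics/top4.png

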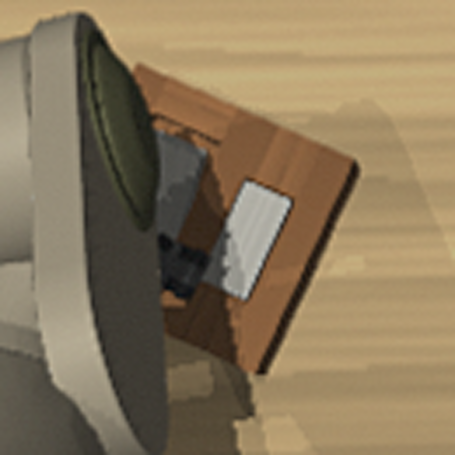

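Request:
{"method": "servo_tool", "body": {"commands": [{"linear":[0,0,1],"angular":[0,0,0],"gripper":-1},{"linear":[0,0,2],"angular":[0,0,0],"gripper":-1},{"linear":[0,0,2],"angular":[0,0,0],"gripper":-1},{"linear":[0,0,2],"angular":[0,0,0],"gripper":-1}]}}

```text
time_s: 6.05
position: [0.5131, 0.2411, 0.0396]
tool_rot: [[-0.902, 0.432, 0.002], [0.432, 0.902, 0.0], [-0.002, 0.001, -1.0]]
ft_force: [-5.0, -1.0, 18.3]
grip_width: -0.0001
```

The force rises sharply at TCP z 0.0396, so the block's end is on the well floor. I'll retract and look.

Request:
{"method": "servo_tool", "body": {"commands": [{"linear":[0,0,-5],"angular":[0,0,0],"gripper":-1},{"linear":[0,0,-20],"angular":[0,0,0],"gripper":-1},{"linear":[10,0,-50],"angular":[0,0,0],"gripper":-0.5},{"linear":[30,0,-90],"angular":[0,0,0],"gripper":0},{"linear":[50,0,-120],"angular":[0,0,0],"gripper":0.3},{"linear":[50,0,-120],"angular":[0,0,0],"gripper":0.3},{"linear":[50,0,-120],"angular":[0,0,0],"gripper":0.3},{"linear":[50,0,-120],"angular":[0,0,0],"gripper":0.3}]}}

```text
time_s: 6.85
position: [0.4676, 0.2623, 0.1566]
tool_rot: [[-0.902, 0.433, -0.002], [0.433, 0.902, -0.001], [0.002, -0.001, -1.0]]
ft_force: [0.8, -0.1, 0.8]
grip_width: 0.0555
```

```bash
python3 - <<'E'
from h import *
s=env.observe();print(s['position'],s['grip_width'])
P={}
for n in['wrist','side','top']:
    p=env.get_image(n);a=p['frame']
    if n=='wrist': np.savez('w5.npz',T=wristT(s,p),**{k:p[k] for k in('fx','cx','cy','fy','k1')}); c=a[140:320,180:380]
    if n=='side': c=a[200:340,170:330]
    if n=='top': c=a[150:280,140:270]
    cv2.imwrite(f'pics/{n}5.png',cv2.resize(c,None,fx=4,fy=4,interpolation=cv2.INTER_CUBIC))
E
```

```text
[0.46756282 0.26227008 0.15657883] 0.05554782487238709
```

View pics/side5.png

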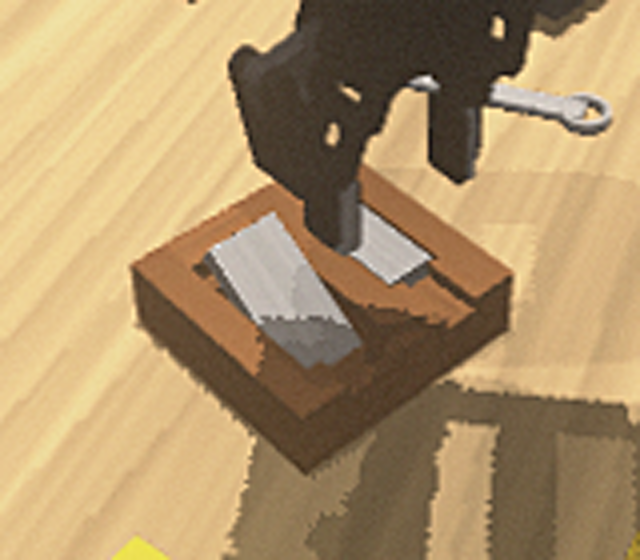

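View pics/wrist5.png

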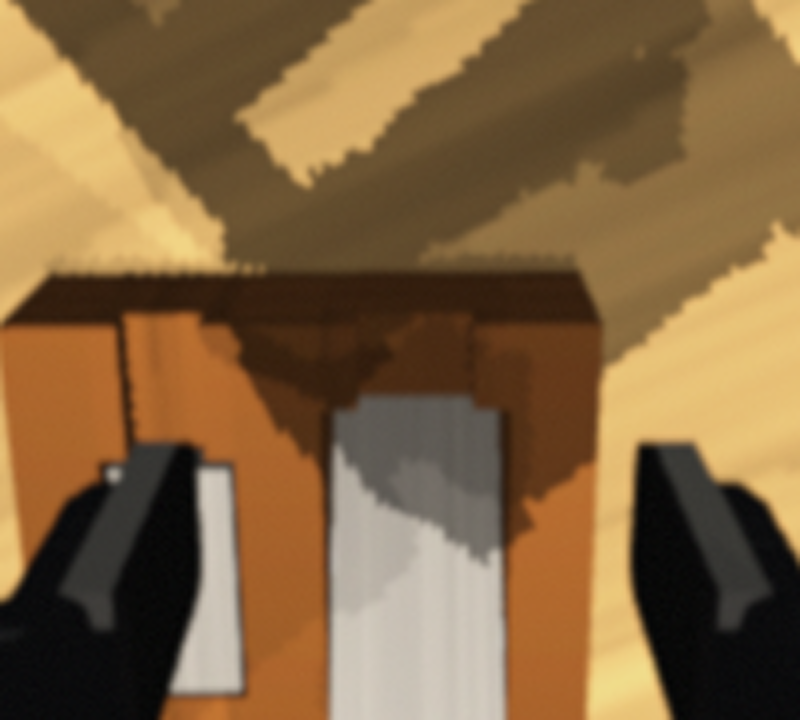

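View pics/top5.png

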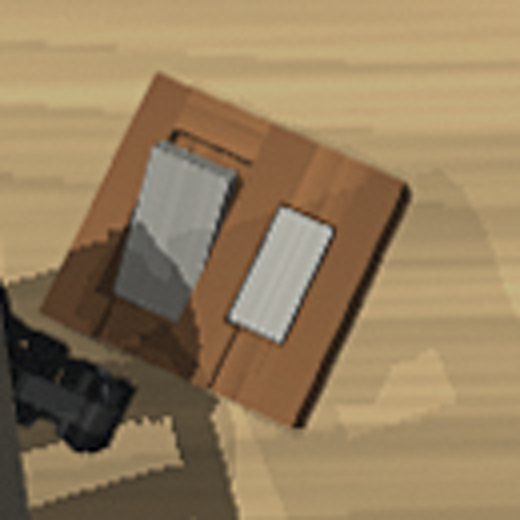

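```bash
python3 - <<'E'
from h import *
p=env.get_image('top')
t0=np.array([.529,.2015,0])
c=np.array([(157,144),(238,176),(117,285),(181,319)])/4+[140,150]-.4
for z in (.06,.064,.066):
    for x in toz(p,c[:2],z): d=np.r_[x,0]-t0; print(z,np.round([d@TX*1000+1.1,d@TY*1000-0],1), end=' ')
    print()
E
```

```text
0.06 [30.7 47.2] 0.06 [32.7  5.7] 
0.064 [30.4 46. ] 0.064 [32.4  4.7] 
0.066 [30.2 45.3] 0.066 [32.2  4.1]
```

```bash
python3 - <<'E'
from h import *
p=env.get_image('wrist')
for nm,px in [('shut',(283,338/3.5+150)),('55',(180+160/4,445/4+140)),('55i',(180+195/4,445/4+140)),('55r',(180+640/4,445/4+140)),('55ro',(180+690/4,445/4+140))]:
    o,v=ray(p,[px],p['T_tool_cam']);
    for xx in (.009,.011,.0125): print(nm,xx,np.round((o+v[0]*(xx-o[0])/v[0,0])*1000,1))
E
python3 - <<'E'
import sys;sys.path.insert(0,'.')
from h import *
th=np.radians(33);b=np.array([np.cos(th),np.sin(th)]);n=np.array([-b[1],b[0]]);P=np.array([1.4,28])
tip=P+36*b-3*n; tcp=tip+11*n
pre=tcp+45*n
print(tip,tcp,pre); s=env.observe();print((s['position']-TO)@np.c_[TX,TY]*1000)
go(tr(pre[0],25.5,pre[1]),Rtool(33))
E
```

```text
shut 0.009 [9.  0.4 8.5]
shut 0.011 [11.   0.4  4.1]
shut 0.0125 [12.5  0.4  0.9]
55 0.009 [  9.  -31.1   2.9]
55 0.011 [ 11.  -30.1  -1.2]
55 0.0125 [ 12.5 -29.4  -4.4]
55i 0.009 [  9.  -26.7   2.9]
55i 0.011 [ 11.  -25.9  -1.2]
55i 0.0125 [ 12.5 -25.3  -4.4]
55r 0.009 [ 9.  28.8  2.9]
55r 0.011 [11.  28.  -1.3]
55r 0.0125 [12.5 27.3 -4.4]
55ro 0.009 [ 9.  35.1  2.9]
55ro 0.011 [11.  34.  -1.3]
55ro 0.0125 [12.5 33.2 -4.4]
[33.22605755 45.09099356] [27.23502817 54.3163698 ] [ 2.72627159 92.05654536]
[-80.35966004  25.01115568]
t 7.1 lin [-83.2   0.7  64.9] ang [ -0.09 -33.06  -0.11]
```

Request:
{"method": "servo_tool", "body": {"commands": [{"linear":[-20,0.5,10],"angular":[0,-8,0],"gripper":0.3},{"linear":[-45,0.5,25],"angular":[0,-16,0],"gripper":0.3},{"linear":[-65,0.5,50],"angular":[0,-24,0],"gripper":0.3},{"linear":[-83,0.5,65],"angular":[0,-32,0],"gripper":0.3},{"linear":[-83,0.5,65],"angular":[0,-33,0],"gripper":0.3},{"linear":[-83,0.5,65],"angular":[0,-33,0],"gripper":0.3},{"linear":[-83,0.5,65],"angular":[0,-33,0],"gripper":0.3},{"linear":[-83,0.5,65],"angular":[0,-33,0],"gripper":0.3}]}}

```text
time_s: 7.9
position: [0.5432, 0.2272, 0.0935]
tool_rot: [[-0.756, 0.433, 0.492], [0.364, 0.901, -0.235], [-0.545, 0.001, -0.839]]
ft_force: [0.3, -0.2, -0.6]
grip_width: 0.0552
```

```bash
python3 - <<'E'
from h import *
s=env.observe();print(s['q'])
for n in['wrist','side']:
    p=env.get_image(n);a=p['frame']
    if n=='wrist': c=a[140:320,180:380]
    if n=='side': c=a[200:340,170:330]
    cv2.imwrite(f'pics/{n}6.png',cv2.resize(c,None,fx=4,fy=4,interpolation=cv2.INTER_CUBIC))
go(tr(27.2,25.5,54.3),Rtool(33))
E
```

```text
[ 20.70659177  30.76911957  95.71164575 -41.15980512  36.73519639
 -13.64284124]
t 8.0 lin [ 0.9 -0.1 46.1] ang [-0.03  0.03 -0.14]
```

View pics/side6.png

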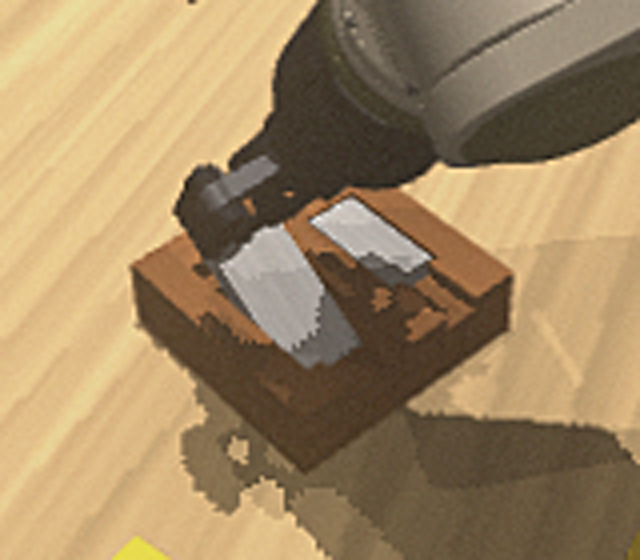

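View pics/wrist6.png

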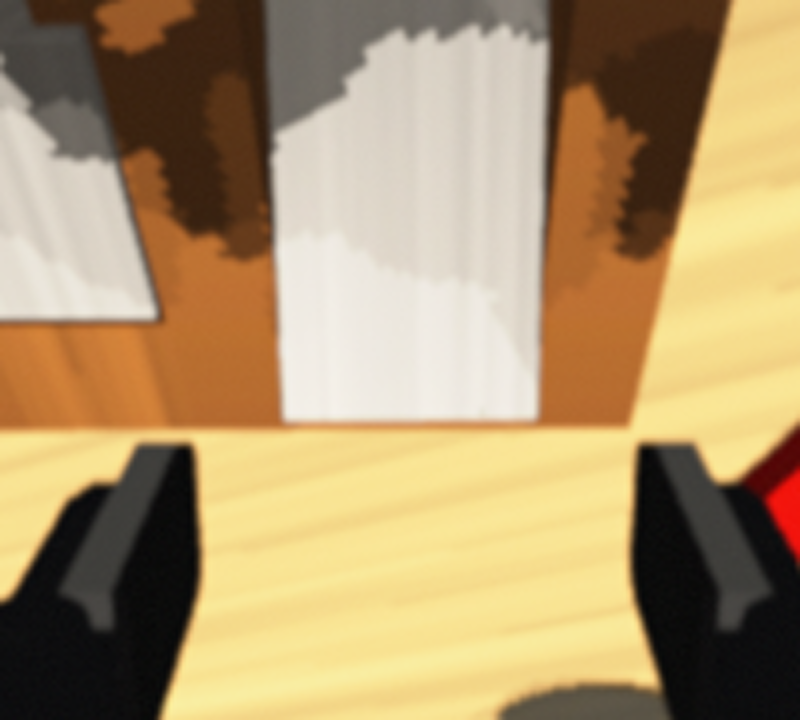

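```bash
python3 - <<'E'
from h import *
p=env.get_image('wrist')
for px in [(180+283.5/4,140+421/4),(180+538.5/4,140+421/4)]:
    o,v=ray(p,[px],p['T_tool_cam'])
    for z in (.040,.042,.044): print(np.round((o+v[0]*(z-o[2])/v[0,2])*1000,1))
E
```

```text
[ -5.4 -19.9  40. ]
[ -6.3 -20.1  42. ]
[ -7.2 -20.4  44. ]
[-5.4 20.2 40. ]
[-6.4 20.4 42. ]
[-7.3 20.7 44. ]
```

Request:
{"method": "servo_tool", "body": {"commands": [{"linear":[0.5,0,15],"angular":[0,0,0],"gripper":0.3},{"linear":[0.5,0,28],"angular":[0,0,0],"gripper":0.3},{"linear":[0.5,0,36],"angular":[0,0,0],"gripper":0.3},{"linear":[0.5,0,41],"angular":[0,0,0],"gripper":0.3},{"linear":[0.5,0,44],"angular":[0,0,0],"gripper":0.3},{"linear":[0.5,0,45],"angular":[0,0,0],"gripper":0.3},{"linear":[0.5,0,45],"angular":[0,0,0],"gripper":0.3},{"linear":[0.5,0,45],"angular":[0,0,0],"gripper":0.3}]}}

```text
time_s: 8.85
position: [0.5644, 0.2169, 0.0551]
tool_rot: [[-0.756, 0.432, 0.491], [0.363, 0.902, -0.235], [-0.545, 0.0, -0.838]]
ft_force: [1.2, 0.4, -0.4]
grip_width: 0.0558
```

```bash
python3 - <<'E'
from h import *
for n in['wrist','side']:
    p=env.get_image(n);a=p['frame']
    if n=='wrist': c=a[140:320,180:380]
    if n=='side': c=a[200:340,170:330]
    cv2.imwrite(f'pics/{n}7.png',cv2.resize(c,None,fx=4,fy=4,interpolation=cv2.INTER_CUBIC))
go(tr(27.2,25.5,54.3),Rtool(33))
E
```

```text
t 8.95 lin [-0.2 -0.1  1.1] ang [-0.03  0.02 -0.09]
```

View pics/side7.png

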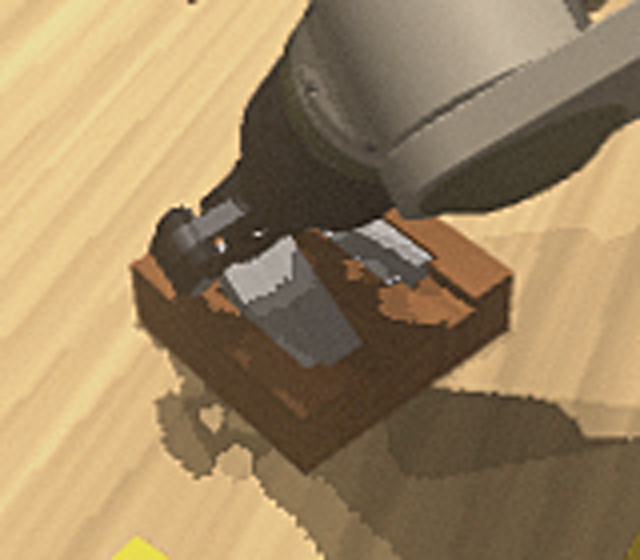

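View pics/wrist7.png

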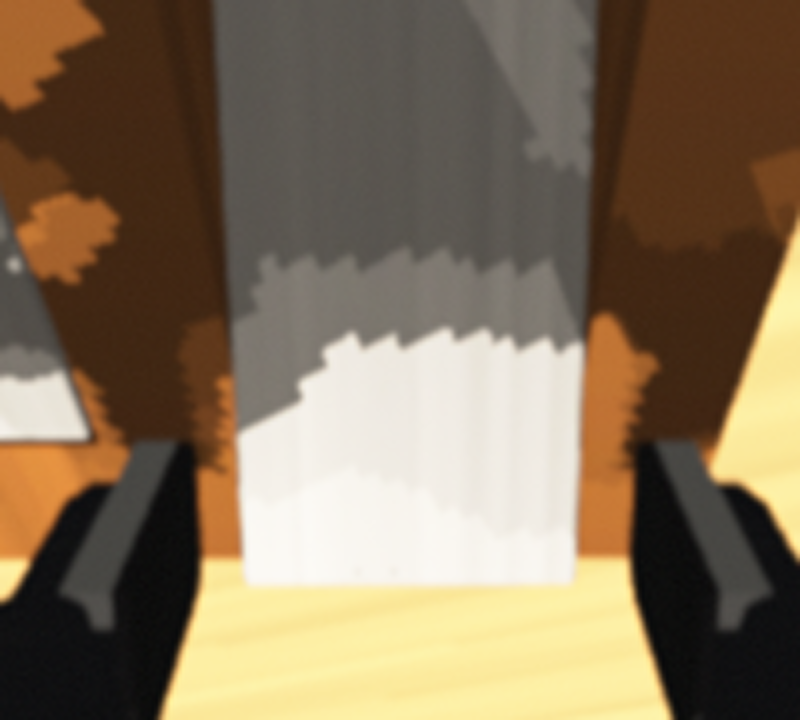

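The block's raised end, at crop (410,583), sits centred between the fingers, and there is no contact force. Closing now.

Request:
{"method": "servo_tool", "body": {"commands": [{"linear":[0,0,0.5],"angular":[0,0,0],"gripper":-1},{"linear":[0,0,0.5],"angular":[0,0,0],"gripper":-1},{"linear":[0,0,0.5],"angular":[0,0,0],"gripper":-1},{"linear":[0,0,0.5],"angular":[0,0,0],"gripper":-1},{"linear":[0,0,0.5],"angular":[0,0,0],"gripper":-1},{"linear":[0,0,0.5],"angular":[0,0,0],"gripper":-1}], "force": 90}}

```text
time_s: 9.55
position: [0.5647, 0.2168, 0.0545]
tool_rot: [[-0.756, 0.432, 0.491], [0.363, 0.902, -0.235], [-0.545, 0.0, -0.839]]
ft_force: [-2.6, 2.2, 2.6]
grip_width: 0.0378
```

Request:
{"method": "servo_tool", "body": {"commands": [{"linear":[-3,0,-5],"angular":[0,0,0],"gripper":-1},{"linear":[-8,0,-12.5],"angular":[0,0,0],"gripper":-1},{"linear":[-15,0,-23],"angular":[0,0,0],"gripper":-1},{"linear":[-25,0,-39],"angular":[0,0,0],"gripper":-1},{"linear":[-38,0,-59],"angular":[0,0,0],"gripper":-1},{"linear":[-52,0,-80],"angular":[0,0,0],"gripper":-1},{"linear":[-54,0,-84],"angular":[0,0,0],"gripper":-1},{"linear":[-54,0,-84],"angular":[0,0,0],"gripper":-1},{"linear":[-54,0,-84],"angular":[0,0,0],"gripper":-1}]}}

```text
time_s: 10.45
position: [0.5636, 0.2166, 0.1529]
tool_rot: [[-0.757, 0.433, 0.489], [0.362, 0.902, -0.236], [-0.543, -0.002, -0.84]]
ft_force: [0.0, -0.1, -3.9]
grip_width: 0.0377
```

```bash
python3 - <<'E'
from h import *
s=env.observe();print(s['position'],s['grip_width'],s['q'])
for n in['wrist','side','top']:
    p=env.get_image(n);a=p['frame']
    if n=='side': a=cv2.resize(a[100:340,130:400],None,fx=2.4,fy=2.4)
    cv2.imwrite(f'pics/{n}8.png',a)
E
```

```text
[0.5636144  0.21659376 0.15286861] 0.037675309656014795 [ 18.78699466  26.69521538  90.10606081 -33.54163153  43.61795205
 -24.9418954 ]
```

View pics/side8.png

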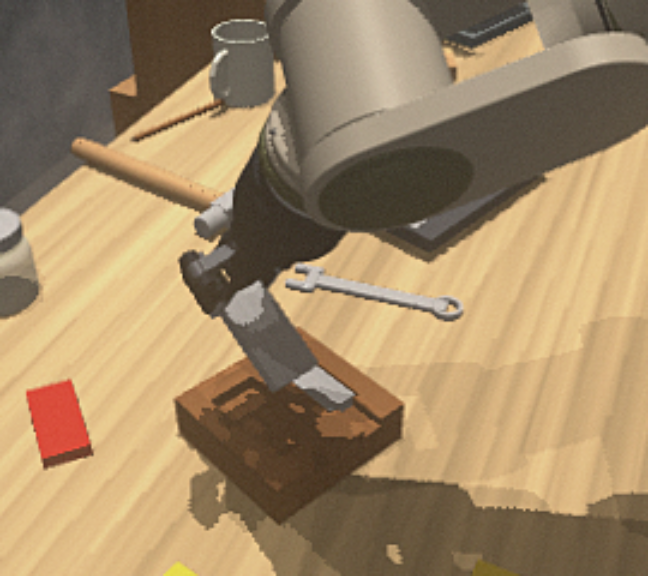

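View pics/wrist8.png

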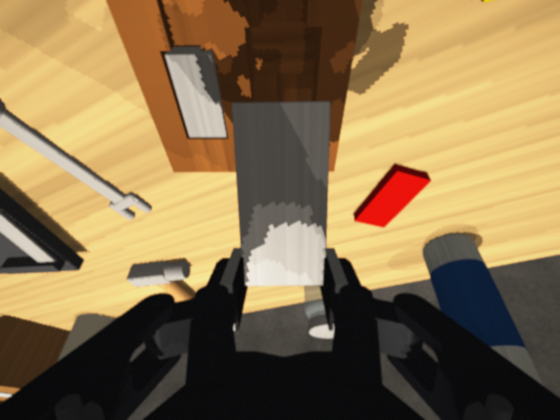

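View pics/top8.png

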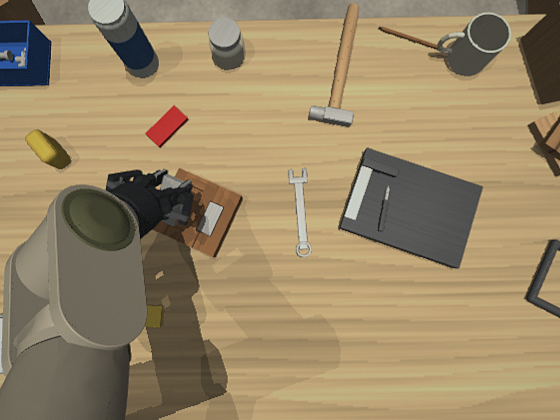

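```bash
python3 - <<'E'
from h import *
go([.5046,-.2866,.12],Rtool(0,-110.2))
E
```

```text
t 10.6 lin [-119.6 -479.4  117.5] ang [24.16 26.71 82.08]
```

Request:
{"method": "servo_tool", "body": {"commands": [{"linear":[-7.5,-30,3],"angular":[1.5,1.7,5.1],"gripper":-1},{"linear":[-15,-60,8],"angular":[3,3.3,10.3],"gripper":-1},{"linear":[-22.5,-90,15],"angular":[4.5,5,15.4],"gripper":-1},{"linear":[-30,-120,24],"angular":[6,6.7,20.5],"gripper":-1},{"linear":[-37,-150,33],"angular":[7.5,8.3,25.6],"gripper":-1},{"linear":[-45,-180,42],"angular":[9,10,30.8],"gripper":-1},{"linear":[-52,-210,50],"angular":[10.6,11.7,35.9],"gripper":-1},{"linear":[-60,-240,58],"angular":[12.1,13.4,41],"gripper":-1},{"linear":[-67,-270,66],"angular":[13.6,15,46.2],"gripper":-1},{"linear":[-75,-300,73],"angular":[15.1,16.7,51.3],"gripper":-1},{"linear":[-82,-330,81],"angular":[16.6,18.4,56.4],"gripper":-1},{"linear":[-90,-360,88],"angular":[18.1,20,61.6],"gripper":-1},{"linear":[-97,-390,96],"angular":[19.6,21.7,66.7],"gripper":-1},{"linear":[-105,-420,103],"angular":[21.1,23.4,71.8],"gripper":-1},{"linear":[-112,-450,110],"angular":[22.6,25,77],"gripper":-1},{"linear":[-119.6,-479.4,117],"angular":[24.2,26.7,82.1],"gripper":-1},{"linear":[-119.6,-479.4,117],"angular":[24.2,26.7,82.1],"gripper":-1},{"linear":[-119.6,-479.4,117],"angular":[24.2,26.7,82.1],"gripper":-1},{"linear":[-119.6,-479.4,117],"angular":[24.2,26.7,82.1],"gripper":-1},{"linear":[-119.6,-479.4,117],"angular":[24.2,26.7,82.1],"gripper":-1}]}}

```text
time_s: 12.6
position: [0.5049, -0.2852, 0.1212]
tool_rot: [[0.344, 0.939, 0.001], [0.939, -0.344, 0.001], [0.001, 0.001, -1.0]]
ft_force: [1.2, 0.3, -3.1]
grip_width: 0.0377
```

```bash
python3 - <<'E'
from h import *
s=env.observe();print(s['position'],s['grip_width'],s['q'])
for n in['wrist','side','top']:
    p=env.get_image(n);a=p['frame']
    if n=='wrist': np.savez('w9.npz',T=wristT(s,p),**{k:p[k] for k in('fx','cx','cy','fy','k1')})
    if n=='side': a=cv2.resize(a[60:240,210:420],None,fx=3.3,fy=3.3,interpolation=cv2.INTER_CUBIC)
    cv2.imwrite(f'pics/{n}9.png',a)
E
```

```text
[ 0.50492866 -0.28518561  0.12123642] 0.03774513996217164 [-41.18162539  31.09214766  79.99242118   0.08252787  68.87475361
 -21.09071449]
```

View pics/side9.png

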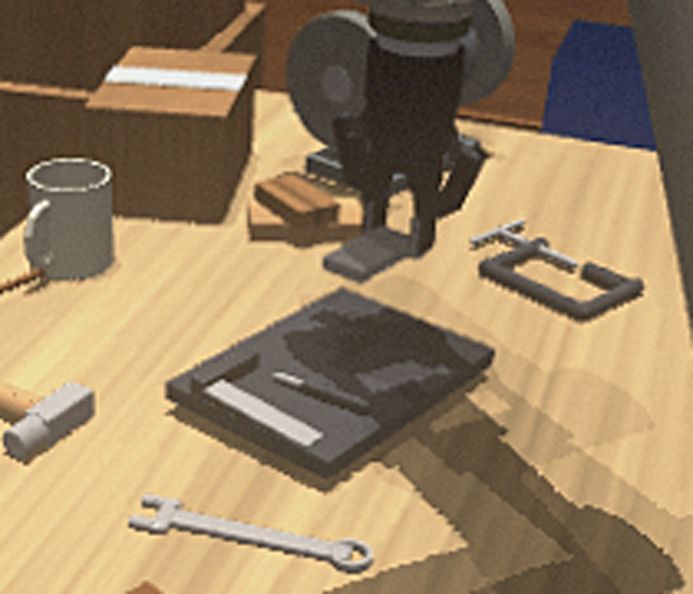

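View pics/wrist9.png

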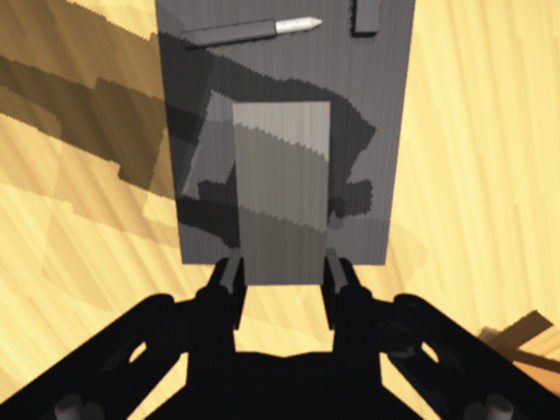

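View pics/top9.png

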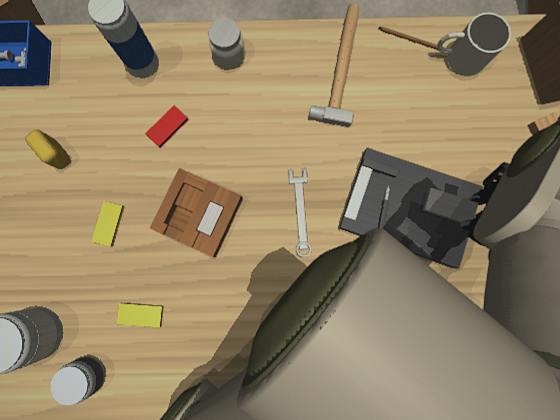

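```bash
python3 - <<'E'
from h import *
f=np.load('w9.npz');p={k:float(f[k]) for k in('fx','fy','cx','cy','k1')};T=f['T']
w=toz(p,[(182,265),(386,265),(158,30),(414,13)],.03,T)*1000
print(np.round(w,1))
e=w[1]-w[0];print('width',np.linalg.norm(e),'dir',np.degrees(np.arctan2(e[1],e[0])))
u=e/np.linalg.norm(e);yv=np.array([-u[1],u[0]]) 
if yv[1]<0: yv=-yv
C=(w[0]+w[1])/2+120*yv; print('centre',C,'y dir',np.degrees(np.arctan2(yv[1],yv[0])))
# block pitch from projections
pic=np.array([(234,101.5),(330,101.5),(244.5,285),(325,285)])
from scipy.optimize import least_squares
def mod(v):
    x0,y0,z0,pi,ro=v  # near end mid, tool frame
    a=np.radians(pi);b=np.array([np.cos(a),0,np.sin(a)]);r=np.radians(ro)
    yy=np.array([0,1,0])
    n=np.array([x0,y0,z0])/1000
    return np.array([n+.084*b-.02*yy,n+.084*b+.02*yy,n-.02*yy,n+.02*yy])
s=env.observe();Tt=np.eye(4)
Tc=env.get_image('wrist')['T_tool_cam']
fun=lambda v:(np.sort(proj(p,mod(v),Tc).reshape(2,2,2),axis=1).reshape(-1,2)-pic).ravel()
r=least_squares(fun,[-7,0,-4,0,0]);print(np.round(r.x,2),np.round(r.fun,1))
t=s['position']*1000;R=s['tool_rot'];bc=t+R@np.array([r.x[0]+42,0,0]);print('block centre',bc,'plate rel',[(bc[:2]-C)@np.array([yv[1],-yv[0]]),(bc[:2]-C)@yv])
E
```

```text
[[ 410.5 -298.4]
 [ 570.4 -357. ]
 [ 471.3 -135.3]
 [ 633.8 -184.1]]
width 170.3002577697068 dir -20.127147809525123
centre [ 531.73864853 -214.98976444] y dir 69.87285219047489
[-3.61  0.34 -5.99  2.76  0.  ] [ 1.1  0.2  1.4  0.3 -2.6 -0.3 -0.4 -0.3]
block centre [ 518.21957746 -249.54953576  121.46462214] plate rel [np.float64(-0.8013023141856958), np.float64(-37.101226273968315)]
```

Request:
{"method": "servo_tool", "body": {"commands": [{"linear":[-5,0,20],"angular":[0,0,0],"gripper":-1},{"linear":[-5,0,40],"angular":[0,0,0],"gripper":-1},{"linear":[-5,0,55],"angular":[0,0,0],"gripper":-1},{"linear":[-5,0,66],"angular":[0,0,0],"gripper":-1},{"linear":[-5,0,72],"angular":[0,0,0],"gripper":-1},{"linear":[-5,0,74],"angular":[0,0,0],"gripper":-1},{"linear":[-5,0,74],"angular":[0,0,0],"gripper":-1},{"linear":[-5,0,74],"angular":[0,0,0],"gripper":-1}]}}

```text
time_s: 13.6
position: [0.5035, -0.2912, 0.0479]
tool_rot: [[0.346, 0.938, 0.003], [0.938, -0.346, -0.0], [0.001, 0.003, -1.0]]
ft_force: [0.5, -0.5, -3.4]
grip_width: 0.0372
```

```bash
python3 - <<'E'
from h import *
for n in['wrist','side']:
    p=env.get_image(n);a=p['frame']
    if n=='side': a=cv2.resize(a[120:220,240:380],None,fx=5,fy=5,interpolation=cv2.INTER_CUBIC)
    cv2.imwrite(f'pics/{n}10.png',a)
E
```

```text
(no output)
```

View pics/side10.png

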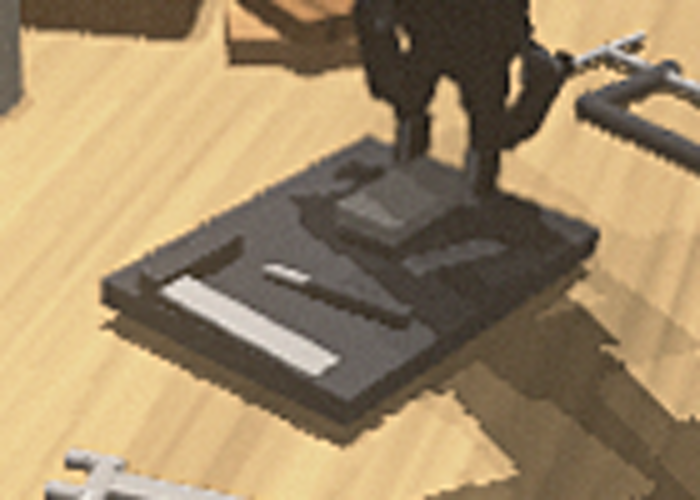

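Still held just above the plate's free half (crop (400,205)). Lowering slowly to contact.

Request:
{"method": "servo_tool", "body": {"commands": [{"linear":[0,0,1.5],"angular":[0,0,0],"gripper":-1},{"linear":[0,0,3],"angular":[0,0,0],"gripper":-1},{"linear":[0,0,4.5],"angular":[0,0,0],"gripper":-1},{"linear":[0,0,5.5],"angular":[0,0,0],"gripper":-1},{"linear":[0,0,5.5],"angular":[0,0,0],"gripper":-1}]}}

```text
time_s: 14.2
position: [0.5032, -0.2909, 0.0415]
tool_rot: [[0.346, 0.938, 0.001], [0.938, -0.346, 0.001], [0.001, 0.001, -1.0]]
ft_force: [-0.2, -0.5, -3.7]
grip_width: 0.0376
```

Request:
{"method": "servo_tool", "body": {"commands": [{"linear":[0,0,1],"angular":[0,0,0],"gripper":-1},{"linear":[0,0,2],"angular":[0,0,0],"gripper":-1},{"linear":[0,0,2],"angular":[0,0,0],"gripper":-1},{"linear":[0,0,2],"angular":[0,0,0],"gripper":-1}]}}

```text
time_s: 14.6
position: [0.5033, -0.291, 0.0401]
tool_rot: [[0.346, 0.938, 0.002], [0.938, -0.346, 0.0], [0.001, 0.002, -1.0]]
ft_force: [-1.1, 1.5, 2.4]
grip_width: 0.0377
```

Request:
{"method": "servo_tool", "body": {"commands": [{"linear":[0,0,0.7],"angular":[0,0,0],"gripper":-1},{"linear":[0,0,1.2],"angular":[0,0,0],"gripper":-1},{"linear":[0,0,1.2],"angular":[0,0,0],"gripper":-1}]}}

```text
time_s: 14.9
position: [0.5033, -0.291, 0.04]
tool_rot: [[0.346, 0.938, 0.002], [0.938, -0.346, -0.0], [0.0, 0.002, -1.0]]
ft_force: [-4.2, 2.0, 12.9]
grip_width: 0.0372
```

```bash
python3 - <<'E'
from h import *
for n in['wrist','side']:
    p=env.get_image(n);a=p['frame']
    if n=='side': a=cv2.resize(a[120:220,240:380],None,fx=5,fy=5,interpolation=cv2.INTER_CUBIC)
    cv2.imwrite(f'pics/{n}11.png',a)
E
```

```text
(no output)
```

View pics/side11.png

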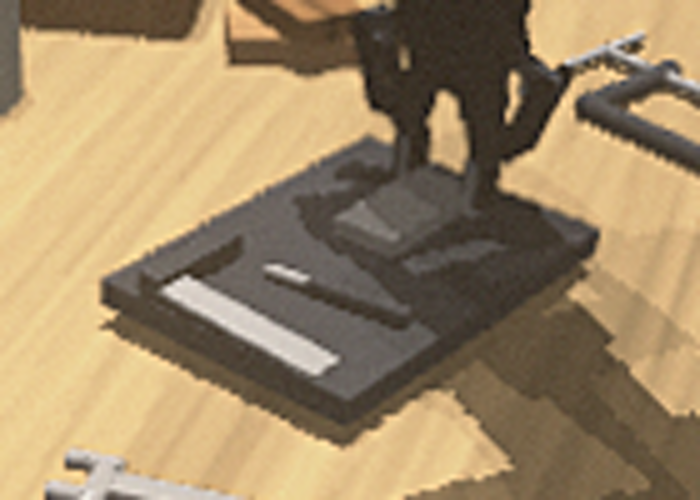

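Request:
{"method": "servo_tool", "body": {"commands": [{"linear":[0,0,-0.8],"angular":[0,0,0],"gripper":-0.05},{"linear":[0,0,-0.8],"angular":[0,0,0],"gripper":0},{"linear":[0,0,-0.8],"angular":[0,0,0],"gripper":0.1},{"linear":[0,0,-0.8],"angular":[0,0,0],"gripper":0.2},{"linear":[0,0,-0.8],"angular":[0,0,0],"gripper":0.3},{"linear":[0,0,-0.8],"angular":[0,0,0],"gripper":0.3},{"linear":[0,0,-0.8],"angular":[0,0,0],"gripper":0.3}]}}

```text
time_s: 15.7
position: [0.5033, -0.291, 0.0393]
tool_rot: [[0.346, 0.938, 0.002], [0.938, -0.346, 0.0], [0.001, 0.002, -1.0]]
ft_force: [0.3, 0.9, -0.0]
grip_width: 0.0554
```

```bash
python3 - <<'E'
from h import *
for n in['wrist']:
    p=env.get_image(n);cv2.imwrite(f'pics/{n}12.png',p['frame'])
E
```

```text
(no output)
```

View pics/wrist12.png

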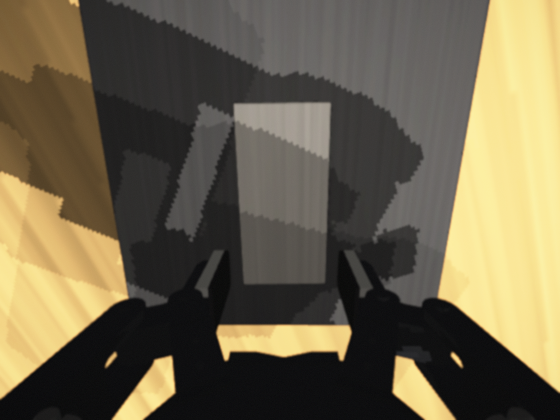

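The jaws are open at 55 mm and the block at (283,192) is clear of both pads. I'll rise and move off toward the base for a final check.

Request:
{"method": "servo_tool", "body": {"commands": [{"linear":[0,0,-8],"angular":[0,0,0],"gripper":0.3},{"linear":[0,0,-25],"angular":[0,0,0],"gripper":0.3},{"linear":[0,0,-60],"angular":[0,0,0],"gripper":0.3},{"linear":[0,0,-100],"angular":[0,0,0],"gripper":0.3},{"linear":[0,0,-140],"angular":[0,0,0],"gripper":0.3},{"linear":[-40,-40,-160],"angular":[0,0,0],"gripper":0.3},{"linear":[-50,-80,-170],"angular":[0,0,0],"gripper":0.3},{"linear":[-60,-100,-170],"angular":[0,0,0],"gripper":0.3},{"linear":[-60,-100,-170],"angular":[0,0,0],"gripper":0.3},{"linear":[-60,-100,-170],"angular":[0,0,0],"gripper":0.3}]}}

```text
time_s: 16.75
position: [0.3884, -0.313, 0.2099]
tool_rot: [[0.347, 0.938, 0.003], [0.938, -0.347, -0.0], [0.001, 0.003, -1.0]]
ft_force: [0.3, 0.3, -0.0]
grip_width: 0.0558
```

```bash
python3 - <<'E'
from h import *
s=env.observe();print(s['position'],s['time_s'])
for n in['top','side','wrist']:
    p=env.get_image(n);a=p['frame'];cv2.imwrite(f'pics/{n}13.png',a)
    T=wristT(s,p) if n=='wrist' else None
    for q,z in [('block',.042),('plate',.03),('small_block',.04),('punch',.035),('wrench',.005),('square',.033)]:
        for d in env.trace(p,q)[:5]:
            print(n,q,round(d['confidence'],2),np.round(d['extent']),rect(p,d['pixels'],z,T))
E
```

```text
[ 0.38838742 -0.31296405  0.20985212] 16.75
top block 0.88 [148. 101. 188. 146.] [700.9 260.7  81.2  42.1 -44.2]
top block 0.7 [118. 302. 159. 331.] [337.5 306.2  87.   40.2  84. ]
top block 0.65 [410. 196. 459. 229.] [ 516.4 -255.3   90.8   45.8   71.7]
top block 0.56 [ 95. 205. 123. 247.] [509.6 371.8  80.2  43.4 -14.1]
top plate 0.94 [340. 146. 485. 268.] [ 532.  -213.5  245.1  174.    69.7]
top small_block 0.79 [198. 201. 222. 232.] [516.5 174.9  58.2  28.6 -26.7]
top punch 0.63 [379. 192. 389. 232.] [ 529.4 -160.8   84.    13.2  -14.1]
top wrench 0.88 [287. 170. 313. 258.] [529.9  -2.1 178.2  37.9   4.6]
top square 0.65 [150. 168. 246. 253.] [529.  202.6 141.2 131.6  65.2]
top square 0.64 [345. 161. 399. 218.] [ 577.9 -122.5  136.4   63.7  -45.9]
side block 0.9 [188. 335. 241. 380.] [499.  407.2  85.7  41.9 -16.3]
side block 0.9 [141. 258. 170. 293.] [685.8 297.   94.7  39.3 -45.1]
side block 0.67 [307. 156. 335. 170.] [ 511.3 -247.1  102.1   53.    70.4]
side block 0.58 [309. 336. 349. 386.] [329.9 342.8  88.   39.9  84.2]
side plate 0.71 [262. 150. 356. 202.] [ 525.5 -202.6  256.5  183.    69.8]
side small_block 0.75 [250. 253. 277. 274.] [510.1 179.4  67.5  29.1 -26. ]
side punch 0.68 [294. 176. 323. 183.] [ 522.7 -157.5   79.7   26.3  -16.8]
side wrench 0.84 [253. 209. 322. 235.] [524.1   1.5 176.4  43.7   2.3]
side square 0.57 [266. 163. 307. 196.] [ 578.  -126.6  157.    72.4  -48.6]
wrist block 0.96 [366.  39. 414. 136.] [ 516.3 -255.8   86.    44.5   71.5]
wrist plate 0.75 [298.   3. 490. 171.] [ 517.3 -255.9  172.6  153.6  -20.3]
```

View pics/top13.png

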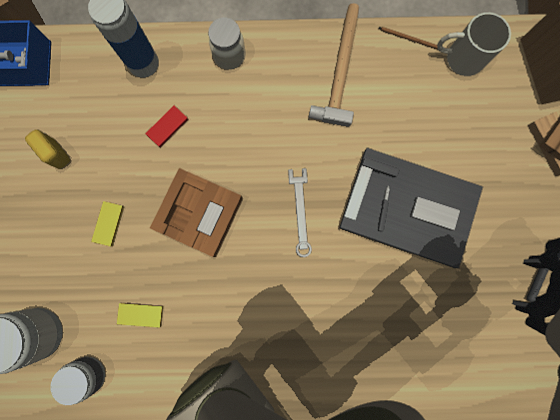

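View pics/side13.png

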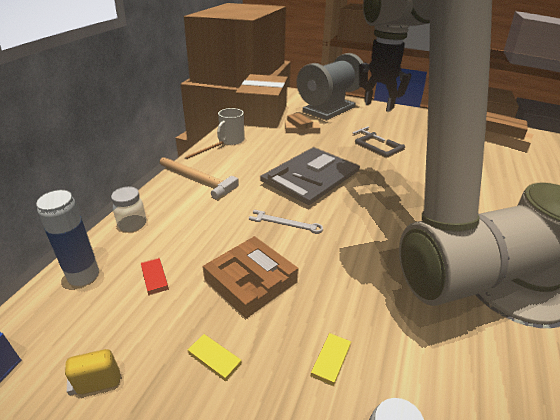

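The block lies on the plate at top (436,213). That puts its centre near plate (0,-43) mm, within 2 degrees of the long side. The other things have not moved, so I'm handing in.

```bash
python3 -c "
from rig import env
print(env.close_job())"
```

```text
the job is handed in; nothing more can be done
None
```

The longer block is on the marking-out plate and released, and I handed the job in at about 18 s of the 48 s; no verdict was reported.

**What I did:** I pressed the notch end down with the shut fingers until it met the well floor (18 N at the end), and the block stayed tipped when I let go. I gripped the raised end with the tool tilted 33 degrees and lifted it clear of the tray. I then carried it over level, lowered it to contact (about 13 N at the wrist), opened the jaws and moved clear.

**Last checks:**
- **Position:** the top and wrist cameras put the block's centre at about (0, -43) mm in the plate's frame. Its length is within about 2 degrees of the plate's long side.
- **Other things:** the shorter block is still in its pocket. The punch and spanner are within about 2 mm of their first readings.
- **Arm:** it is well clear, and the wrist reads about zero force.

**What disagreed or was not measured:**
- **Square:** the network's outlines of it varied from shot to shot, so I judged it unmoved by eye in the pictures.
- **Camera offsets:** the side camera reads about 5 to 10 mm off from the top camera, the same as before the move. The top and wrist cameras differed by about 3.5 mm at the tray; I used the wrist camera there.
- **Flatness:** I judged this from the pictures and the firm contact. A fit while the block was still held gave about 3 degrees of pitch, and I did not measure it again after release.

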